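Snap the food box lid shut all round

TASK

The lid of the large food box lies in place but all four sections of its rim still stand up. With the fingertips, press each section down until it clicks shut, so that the rim is level all round. Do not lift, tip or push away the box, and leave everything else on the table where it is.

Things in the scene. Friction and masses are not known exactly. Their poses are not given: they have to be found in the camera images.
- food_box: Large full plastic food box, about 1.4 kg, loose: white tub, pale blue-grey lid 190 x 140 mm, shut lid top 82 mm above the table. Origin: centre of its underside; x along its long side, z up. Lid: fixed flat centre 134 x 84 mm and fixed 28 mm corners, and between the corners on each side one rim section, 28 mm wide plus a tab 8 mm farther out. It hinges along its inner edge; standing up, its outer edge is about 8 mm high.
- near_press (a point): Point on the top face of the rim section on the -x side of the box (section 80 mm long), at mid length, 20 mm out from its hinge: a good place to press down. It moves with the section; section shut, it lies at (-87, 0, 82) mm in the box frame.
- rim_near (a joint): Angle of the -x rim section: 0 shut and level with the lid, about 0.3 standing up (0.34 at most). Pressed down 20 mm from the hinge it resists with 5 to 10 N, gives way with a click somewhere between 0.3 and 0.2 and drops; it must then be pressed on until level (about 15 N is plenty, a hard stop is felt) and stays shut by itself. Let go half-way it stays half-way.
- far_press (a point): Point on the top face of the rim section on the +x side of the box (section 80 mm long), at mid length, 20 mm out from its hinge: a good place to press down. It moves with the section; section shut, it lies at (87, 0, 82) mm in the box frame.
- rim_far (a joint): Angle of the +x rim section: 0 shut and level with the lid, about 0.3 standing up (0.34 at most). Pressed down 20 mm from the hinge it resists with 5 to 10 N, gives way with a click somewhere between 0.3 and 0.2 and drops; it must then be pressed on until level (about 15 N is plenty, a hard stop is felt) and stays shut by itself. Let go half-way it stays half-way.
- left_press (a point): Point on the top face of the rim section on the +y side of the box (section 130 mm long), at mid length, 20 mm out from its hinge: a good place to press down. It moves with the section; section shut, it lies at (0, 62, 82) mm in the box frame.
- rim_left (a joint): Angle of the +y rim section: 0 shut and level with the lid, about 0.3 standing up (0.34 at most). Pressed down 20 mm from the hinge it resists with 5 to 10 N, gives way with a click somewhere between 0.3 and 0.2 and drops; it must then be pressed on until level (about 15 N is plenty, a hard stop is felt) and stays shut by itself. Let go half-way it stays half-way.
- right_press (a point): Point on the top face of the rim section on the -y side of the box (section 130 mm long), at mid length, 20 mm out from its hinge: a good place to press down. It moves with the section; section shut, it lies at (0, -62, 82) mm in the box frame.
- rim_right (a joint): Angle of the -y rim section: 0 shut and level with the lid, about 0.3 standing up (0.34 at most). Pressed down 20 mm from the hinge it resists with 5 to 10 N, gives way with a click somewhere between 0.3 and 0.2 and drops; it must then be pressed on until level (about 15 N is plenty, a hard stop is felt) and stays shut by itself. Let go half-way it stays half-way.
- jar: Bystander, loose: small lidded glass jar, 56 mm across, 74 mm tall, standing 25 mm or more beside the box. Origin: under its middle.
- cutter: Bystander, loose: steel ring pastry cutter, 68 mm across, 40 mm tall, standing 25 mm or more beside the box. Origin: under its middle.
- mug: Bystander, loose: white mug, 76 mm across, 88 mm tall. Origin: under its middle.
- bowl: Bystander, loose: blue ceramic bowl, 130 mm across, 55 mm tall. Origin: under its middle.
- small_box: Bystander, loose: small food box of the same kind, 104 x 84 x 51 mm, already shut. Origin: under its middle.
- pastry_brush: Bystander, loose: pastry brush lying flat on the table. Origin: its underside; it lies along its x.
Not all that is in view belongs to the job. Leave any red look-alike of the food_box alone.

How it is judged:
At the end, for the whole second after the job is handed in: All four rim sections are shut (each within 0.05 rad of level, about 1.4 mm at the edge) and stay so by themselves; the box stands upright and still on the table, within 50 mm of where it started (value of joint each of rim_near, rim_far, rim_left, rim_right below 0.05 rad and distance of food_box from where it was at the start of the episode below 0.05 m and height (world z) of food_box below 0.006 m and angle between food_box's own z axis and vertical below 0.05 rad and linear speed of food_box below 0.02 m/s); the robot touches nothing.
It fails at once if the box was lifted or tipped (height (world z) of food_box above 0.012 m or angle between food_box's own z axis and vertical above 0.15 rad).
It fails at once if the box was pushed away (more than 50 mm) (distance of food_box from where it was at the start of the episode above 0.05 m).
It fails at once if another thing on the table was moved by more than 30 mm (distance of any of jar, cutter, mug, bowl, small_box, pastry_brush from where it was at the start of the episode above 0.03 m).
It also fails if it takes over 42 s, if anything falls off the work surface, if the arm or the gripper's body presses on something with over 40 N, if the wrist force passes 120 N, or if a joint passes its speed limit or range.

ROBOT

A 7-joint arm with a two-finger parallel gripper is mounted at the origin on the work surface. World frame = base frame: x ahead of the robot, y to its left, z up, the work surface at z = 0. Lengths are in m, angles in rad, forces in N, time in s.
With the tool pointing down it reaches from about 0.425 to 0.95 m from the base axis. Payload 4.7 kg.
Tool frame: the origin (TCP) lies between the finger pads; the fingertips stand 14 mm ahead of it and the grasp point (between the pads) lies 5 mm behind it (arm.tip_reach is the distance from the TCP to the fingertips, in m); z points along the fingers, y is the direction in which the jaws open and shut (so a half turn about z gives the same grasp; the last joint's range is limited). The gripper opens to 87 mm and grips with 3 to 60 N. Pads are 19 mm wide; open, the fingers measure 117 mm over their backs; the gripper's body (75 mm by 190 mm) begins 51 mm behind the grasp point.
Start: joints at [-1.244, 0.469, -0.049, 1.532, 0.024, 1.141, -0.082], TCP at [0.235, 0.633, 0.237] pointing down, gripper open.
Joint ranges: [-2.59, 2.59], [-0.33, 1.99], [-1.39, 1.29], [0.1, 2.45], [-1.04, 4.18], [0.21, 1.99], [-2.66, 2.66]. Speed limits (rad/s): [2.57, 2.57, 3.14, 3.14, 3.14, 3.14, 3.14].

INTERFACE

Orientations are given as a rotation vector (axis times angle).
In Python, from station import arm gives the robot as it stands. The module is installed in compiled form; this text tells all that it offers.
- The arm moves only by the shell command python3 -m inch 'ROWS' [OPENING] [FORCE]. ROWS is JSON, a list of rows, each a list of 2 entries, a list of its own where there are three numbers: the shift along the tool's x, y, z in mm, then the turn, a rotation vector about the tool's x, y, z in rad. In form: [[[dx, dy, dz], [rx, ry, rz]], ...]. A call has 1 to 5 rows; each row shifts and turns the commanded pose from where the row before left it, along the tool's axes as they then stand; what a row does not reach is not made up. A row lasts 1/10 s, in which the tool goes at most 50 mm and 8.59 degrees, less where a joint would pass 70% of its speed; a pose out of reach is approached as far as the arm can. A call is refused whole if a number of a shift passes 50 or a number of a turn 0.15, either way. A call with a gripper value outside its range is refused whole. OPENING is the opening in per cent of the stroke, from 0 (shut) to 100 (fully open), set as the call begins (- or left out, the last holds). The fingers move at their own pace and stop on an object; FORCE is the grip in N (left out, the last holds). Time passes only in rows, so rows that do not move let the fingers close. It gives the time, the measured TCP pose, the force and the opening at its end, in the units of the state.
- arm.get_obs(): the state, without advancing time (a new reading comes with each control period).
- arm.camera(name): name is "side" or "top" or "wrist"; returns the picture (480x640x3 uint8, blue, green, red); there is no depth.
- arm.get_calibration(name): a dict with "fx", "fy", "cx", "cy" (pixels), "R" (3x3) and "t" (3): a world point X has camera coordinates R X + t. Camera axes: x right, y down, z forward; pixel columns grow to the right and rows downward; lengths in m; the calibration is good to about 2 mm. A picture is of the moment at which its call begins: read the wrist's pose just before it. get_calibration takes no time and is no camera call; for the wrist camera it gives the pose at the moment of the call.
- arm.sign_off(): hands the job in, once; it reports no verdict.
Trained networks look in the newest picture that a camera, given by its name, has taken for a name from the list of things; names that differ only in an ending like _2 or _b are one class to them, and where a whole thing is asked for, a point or a joint stands for the part that bears it (a point fixed in the world has none). Each returns a list of dicts, best first, with "p" (0 to 1); they miss things now and then, are a little off and sometimes report something else, mostly with a low value. They report only what shows in the picture. A call takes as long as a camera call. They do not tell look-alikes from the thing itself.
- arm.recognise(camera, target): "box" ([centre column, centre row, width, height] in pixels, round what is visible of it).
- arm.masks_of(camera, target): "mask" (480x640 bool, what is visible of it) and "box" ([centre column, centre row, width, height] in pixels, round what is visible of it).
- arm.spot_point(camera, target): "location" ([column, row] in pixels: a listed point, or the origin of a listed thing).
The state is a dict: "time_s": time; "joint_positions": joint angles; "joint_vel": joint speeds; "joint_torque": joint torques, N m; "tcp_pos": TCP position; "ee_rot": TCP orientation; "force": force on the tool from outside, world axes, zero at the start; "moment": the same for the moment, N m; "finger_gap": opening from 0.0 (shut) to 1.0 (fully open).
Only numpy, scipy, OpenCV 4.12 (cv2) and the standard library are available. Lean on these libraries where they do the work, as an engineer would, in place of code of your own. Each camera call takes 0.05 s, during which the arm holds its last target. There are 200 camera calls.

## Working session

There is one attempt and no reset: what is moved stays moved. The work goes in short steps, Python scripts to look and compute and a shell command to move; the robot and the scene stay as the last step left them, time stands still between calls to the robot, and variables do not carry over. Pictures are saved under pics/ and viewed, on a budget of 10 in all, crops included, one or two more only if the job needs it, and the job is handed in when it is done.

```bash
mkdir -p pics
cat > h.py <<'E'
import numpy as np, cv2
from station import arm
def ray(c,px):
    k=arm.get_calibration(c);R=np.array(k["R"]);t=np.array(k["t"])
    d=R.T@np.array([(px[0]-k["cx"])/k["fx"],(px[1]-k["cy"])/k["fy"],1]);return -R.T@t,d
def at_z(c,px,z):
    o,d=ray(c,px);return o+d*(z-o[2])/d[2]
def proj(c,X):
    k=arm.get_calibration(c);p=np.array(k["R"])@np.array(X)+np.array(k["t"]);return np.array([k["fx"]*p[0]/p[2]+k["cx"],k["fy"]*p[1]/p[2]+k["cy"]])
E
python3 - <<'E'
from h import *
o=arm.get_obs();print(o["time_s"],o["tcp_pos"],o["ee_rot"],o["force"])
for c in("top","side"):
    im=arm.camera(c);cv2.imwrite(f"pics/{c}0.png",im)
    k=arm.get_calibration(c);print(c,(-np.array(k["R"]).T@np.array(k["t"])).round(3))
for n,z in dict(near_press=.088,far_press=.088,left_press=.088,right_press=.088,food_box=0).items():
    for c in("top","side"):
        for d in arm.spot_point(c,n)[:3]: print(c,n,round(d["p"],2),np.round(d["location"]),at_z(c,d["location"],z).round(3))
for n in("jar","cutter","mug","bowl","small_box"):
    for d in arm.spot_point("top",n)[:2]: print(n,round(d["p"],2),np.round(d["location"]),at_z("top",d["location"],0).round(3))
print(arm.get_obs()["time_s"])
E
```

```text
0.0 [0.23492323 0.63219066 0.2355053 ] [-5.55846371e-01 -3.09178049e+00  3.02409162e-03] [-0.77649571  0.14158012 -0.22440664]
top [ 0.376 -0.011  1.31 ]
side [-0.023 -0.869  0.755]
top near_press 0.86 [260. 282.] [0.41  0.109 0.088]
top near_press 0.82 [378. 250.] [ 0.482 -0.168  0.088]
top near_press 0.63 [456. 310.] [ 0.341 -0.349  0.088]
side near_press 0.95 [352. 357.] [ 0.337 -0.366  0.088]
side near_press 0.77 [356. 271.] [ 0.47  -0.179  0.088]
side near_press 0.73 [360. 170.] [0.723 0.175 0.088]
top far_press 0.84 [416. 367.] [ 0.21  -0.251  0.088]
top far_press 0.8 [231. 223.] [0.551 0.178 0.088]
top far_press 0.67 [299. 346.] [0.261 0.019 0.088]
side far_press 0.98 [223. 256.] [0.263 0.007 0.088]
side far_press 0.82 [308. 189.] [0.555 0.158 0.088]
side far_press 0.72 [252. 342.] [ 0.21  -0.247  0.088]
top left_press 0.97 [255. 182.] [0.648 0.124 0.088]
top left_press 0.94 [302. 298.] [0.372 0.011 0.088]
top left_press 0.84 [458. 356.] [ 0.235 -0.349  0.088]
side left_press 0.96 [347. 183.] [0.655 0.134 0.088]
side left_press 0.74 [295. 376.] [ 0.236 -0.352  0.088]
side left
[... 204 characters left out ...]
]
side right_press 0.96 [224. 228.] [0.304 0.103 0.088]
side right_press 0.89 [308. 324.] [ 0.314 -0.259  0.088]
side right_press 0.79 [404. 254.] [ 0.589 -0.183  0.088]
top food_box 0.9 [234. 194.] [0.638 0.184 0.   ]
top food_box 0.67 [278. 308.] [0.346 0.072 0.   ]
top food_box 0.64 [334. 233.] [ 0.535 -0.069  0.   ]
side food_box 0.97 [251. 265.] [0.342 0.058 0.   ]
side food_box 0.78 [377. 274.] [ 0.569 -0.122  0.   ]
side food_box 0.73 [300. 383.] [ 0.271 -0.302  0.   ]
jar 0.7 [299. 237.] [0.525 0.02  0.   ]
mug 0.86 [120. 189.] [0.653 0.477 0.   ]
bowl 0.57 [491. 214.] [ 0.582 -0.468  0.   ]
bowl 0.22 [122. 279.] [0.421 0.466 0.   ]
small_box 0.73 [125. 284.] [0.408 0.458 0.   ]
0.85
```

View pics/top0.png

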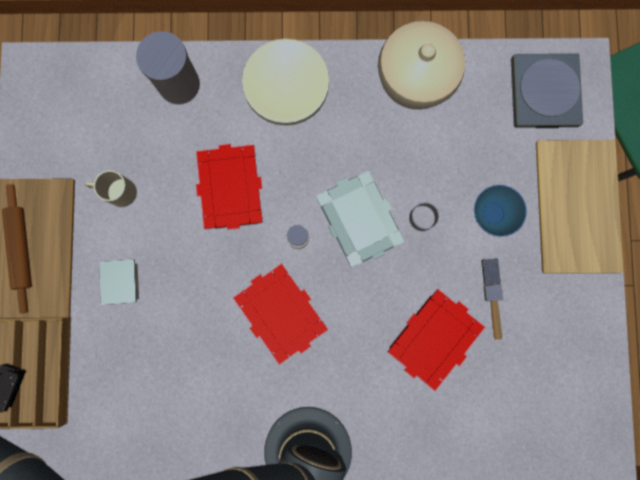

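View pics/side0.png

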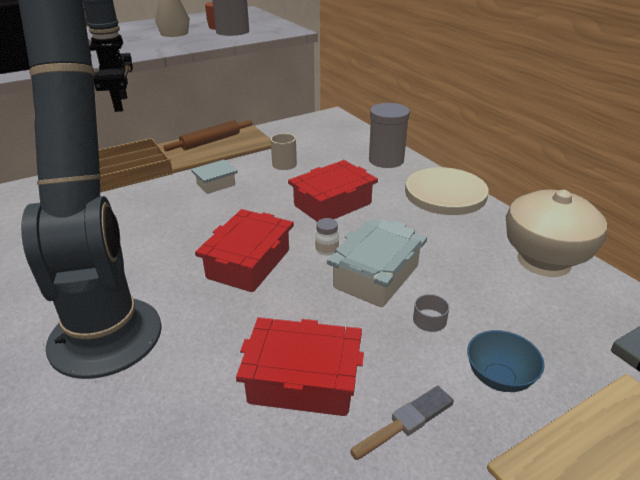

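The pale box is at about (360,219) in the top view and (380,258) in the side view. The three red boxes are look-alikes. The jar stands at (298,237), left of the box in the top view, and the cutter at (424,216), right of it.

Run:
```python
from h import *
c0=at_z("top",(360,219),.08)[:2];print("c0",c0)
P={}
for n in("near","far","left","right"):
    for c in("top","side"):
        for d in arm.spot_point(c,n+"_press"):
            X=at_z(c,d["location"],.088)
            if np.hypot(*(X[:2]-c0))<.12: print(c,n,round(d["p"],2),np.round(d["location"]),X.round(4));P[c,n]=ray(c,d["location"])
for n in("near","far","left","right"):
    if ("top",n) in P and("side",n) in P:
        A=[];b=[]
        for c in("top","side"):
            o,d=P[c,n];d=d/np.linalg.norm(d);M=np.eye(3)-np.outer(d,d);A.append(M);b.append(M@o)
        print("tri",n,np.linalg.lstsq(np.vstack(A),np.hstack(b),rcond=None)[0].round(4))
im=cv2.imread("pics/top0.png").astype(int);B,G,R=im[...,0],im[...,1],im[...,2]
m=((G-R>6)&(G>120)).astype(np.uint8)
m[:150]=0;m[290:]=0;m[:,:310]=0;m[:,410:]=0
n,l,s,ce=cv2.connectedComponentsWithStats(m);i=1+s[1:,4].argmax();print(s[i],ce[i],at_z("top",ce[i],.085))
m=(l==i).astype(np.uint8);mo=cv2.morphologyEx(m,cv2.MORPH_OPEN,np.ones((5,5)))
r=cv2.minAreaRect(cv2.findContours(m,0,2)[0][0]);bp=cv2.boxPoints(r)
W=np.array([at_z("top",p,.086)[:2] for p in bp]);print(W.round(4),np.linalg.norm(W-np.roll(W,1,0),axis=1))
C=W.mean(0);e=W-np.roll(W,1,0);e=e[np.linalg.norm(e,axis=1).argmax()];print("C",C,"yaw",np.degrees(np.arctan2(e[1],e[0])))
M=cv2.moments(m,True);y=.5*np.arctan2(2*M["mu11"],M["mu20"]-M["mu02"]);q=at_z("top",ce[i]+50*np.array([np.cos(y),np.sin(y)]),.085)-at_z("top",ce[i],.085);print("moments yaw",np.degrees(np.arctan2(q[1],q[0])))
for c in("cutter","jar"):
    for d in arm.recognise("top",c)[:2]:print(c,d["p"],d["box"],at_z("top",d["box"][:2],.04))
t=cv2.resize(cv2.imread("pics/top0.png")[150:290,260:450],None,fx=4,fy=4,interpolation=cv2.INTER_CUBIC);cv2.imwrite("pics/crop.png",t)
```

```text
c0 [ 0.55856786 -0.12776276]
top near 0.82 [378. 250.] [ 0.4823 -0.1682  0.088 ]
side near 0.77 [356. 271.] [ 0.4698 -0.1793  0.088 ]
top far 0.58 [346. 186.] [ 0.6378 -0.095   0.088 ]
side far 0.56 [398. 228.] [ 0.6391 -0.0981  0.088 ]
side far 0.37 [327. 247.] [ 0.4631 -0.0789  0.088 ]
top left 0.57 [336. 229.] [ 0.5343 -0.0698  0.088 ]
side left 0.59 [352. 236.] [ 0.532  -0.0726  0.088 ]
top right 0.59 [380. 206.] [ 0.589  -0.1762  0.088 ]
side right 0.79 [404. 254.] [ 0.5893 -0.1826  0.088 ]
tri near [ 0.481  -0.1683  0.0764]
tri far [ 0.5644 -0.0647  0.0683]
tri left [ 0.5343 -0.0698  0.0856]
tri right [ 0.5913 -0.1778  0.0838]
[ 316  171   88   97 4914] [359.84391534 218.3003663 ] [ 0.55950889 -0.12693952  0.085     ]
[[ 0.6186 -0.0111]
 [ 0.6893 -0.1526]
 [ 0.5016 -0.2414]
 [ 0.4328 -0.1014]] [0.20665039 0.15823796 0.20772799 0.15603572]
C [ 0.5605797  -0.12661359] yaw -154.69419869593688
moments yaw -153.28886287442091
cutter 0.55 [421.2, 217.5, 34.3, 27.2] [ 0.56732892 -0.28257579  0.04      ]
cutter 0.23 [297.1, 236.2, 23.6, 25.6] [0.52272911 0.02372864 0.04      ]
jar 0.84 [297.4, 235.8, 24.6, 24.3] [0.52371487 0.02298733 0.04      ]
```

View pics/crop.png

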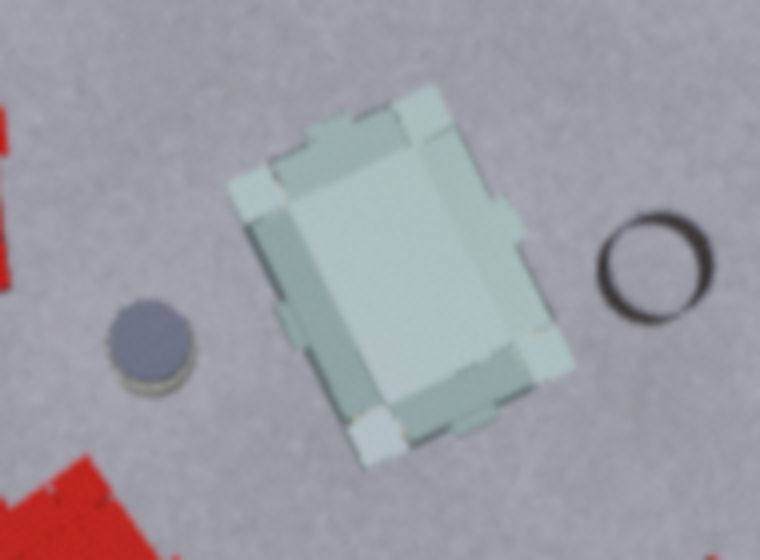

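Lid centre is about (0.560, -0.127) with yaw about 26°, and the press points agree with that. The plan is to shut the gripper, turn so tool y lies along the box's long side, then travel over to it.

```bash
cat >> h.py <<'E'
from scipy.spatial.transform import Rotation as Ro
C=np.array([.560,-.127]);YAW=np.radians(26)
X=np.array([np.cos(YAW),np.sin(YAW)]);Y=np.array([-X[1],X[0]])
def show():
    o=arm.get_obs();R=Ro.from_rotvec(o["ee_rot"]).as_matrix();p=np.array(o["tcp_pos"])
    tip=p+R[:,2]*arm.tip_reach
    print("t",o["time_s"],"tip",tip.round(4),"yaw_y",np.degrees(np.arctan2(R[1,1],R[0,1])).round(2),"z",R[:,2].round(3),"F",np.round(o["force"],1),"gap",round(o["finger_gap"],2))
    for n,(u,v) in dict(near=(-88,0),far=(88,0),left=(0,63),right=(0,-63)).items():
        T=np.r_[C+X*u/1e3+Y*v/1e3,.105];print(n,"delta tool mm",(R.T@(T-tip)*1e3).round(1))
E
python3 -m inch '[[[0,0,0],[0,0,0.15]],[[0,0,0],[0,0,0.15]],[[0,0,0],[0,0,0.15]],[[0,0,0],[0,0,0.15]],[[0,0,0],[0,0,0.15]]]' 0 20
python3 -c "from h import *;show()"
```

```text
time_s: 1.85
tcp_pos: [0.235, 0.6328, 0.2366]
ee_rot: [-1.658, -2.668, -0.0]
force: [0.2, 1.0, 0.1]
finger_gap: 0.631
t 1.85 tip [0.235  0.6328 0.2226] yaw_y 26.29 z [-0.  0. -1.] F [0.2 1.  0.1] gap 0.63
near delta tool mm [-824.7 -133.1  117.5]
far delta tool mm [-825.6   42.9  117.4]
left delta tool mm [-762.1  -44.8  117.5]
right delta tool mm [-888.1  -45.5  117.4]
```

```bash
R='none'
python3 -m inch '[[[-40,-2,0],[0,0,0]],[[-48,-3,0],[0,0,0]],[[-48,-3,0],[0,0,0]],[[-48,-3,0],[0,0,0]],[[-48,-3,0],[0,0,0]]]' >/dev/null
python3 -m inch '[[[-48,-3,0],[0,0,0]],[[-48,-3,0],[0,0,0]],[[-48,-3,0],[0,0,0]],[[-48,-3,0],[0,0,0]],[[-48,-3,0],[0,0,0]]]' >/dev/null
python3 -m inch '[[[-48,-3,0],[0,0,0]],[[-48,-3,0],[0,0,0]],[[-48,-3,0],[0,0,0]],[[-48,-3,0],[0,0,0]],[[-48,-3,0],[0,0,0]]]' >/dev/null
python3 -m inch '[[[-40,-2,0],[0,0,0]],[[-10,0,0],[0,0,0]],[[0,0,20],[0,0,0]],[[0,0,20],[0,0,0]],[[0,0,0],[0,0,0]]]'
python3 -c "from h import *;show()"
```

```text
time_s: 3.85
tcp_pos: [0.5338, -0.0678, 0.1942]
ee_rot: [-1.646, -2.67, 0.004]
force: [-0.8, 0.5, -0.8]
finger_gap: 0.005
t 3.85 tip [ 0.5337 -0.0678  0.1802] yaw_y 26.7 z [-0.006  0.001 -1.   ] F [-0.8  0.5 -0.8] gap 0.01
near delta tool mm [-63.8 -90.7  75.5]
far delta tool mm [-66.   85.3  74.6]
left delta tool mm [-1.9 -2.  75.2]
right delta tool mm [-127.9   -3.5   74.9]
```

Run:
```python
from h import *
im=arm.camera("wrist")
for n in("near","far","left","right"):
    for d in arm.spot_point("wrist",n+"_press")[:3]: print(n,round(d["p"],2),np.round(d["location"]),at_z("wrist",d["location"],.088).round(4))
for n,(u,v) in dict(near=(-87,0),far=(87,0),left=(0,62),right=(0,-62)).items():
    q=proj("wrist",np.r_[C+X*u/1e3+Y*v/1e3,.088]);print(n,q.round());cv2.circle(im,tuple(int(a) for a in q),4,(0,0,255),-1)
cor=[(-95,-70),(95,-70),(95,70),(-95,70)]
q=np.array([proj("wrist",np.r_[C+X*u/1e3+Y*v/1e3,.082]) for u,v in cor]).astype(int);cv2.polylines(im,[q],True,(0,0,255),1)
cv2.imwrite("pics/w1.png",im)
```

```text
left 0.93 [321. 249.] [ 0.5398 -0.0718  0.088 ]
left 0.84 [156.  31.] [0.3798 0.0111 0.088 ]
left 0.65 [603.  72.] [0.6522 0.1206 0.088 ]
near [201. 320.]
far [423. 322.]
left [313. 244.]
right [312. 390.]
```

View pics/w1.png

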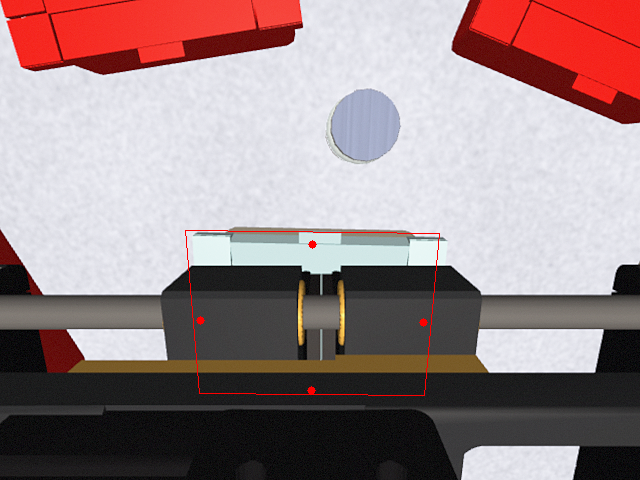

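The lid's fixed corners show at columns 193–447 against a modelled 186–440. So the box sits about 4–6 mm farther along its x, and the edge across it agrees. I'll adjust for that and press the left section.

```bash
sed -i 's/C=np.array(\[.560,-.127\])/C=np.array([.5635,-.126])/' h.py
python3 -m inch '[[[-2,2,35],[0,0,0]],[[0,0,35],[0,0,0]],[[0,0,5],[0,0,0]],[[0,0,0],[0,0,0]]]'
python3 -m inch '[[[0,0,3],[0,0,0]],[[0,0,3],[0,0,0]],[[0,0,3],[0,0,0]],[[0,0,3],[0,0,0]]]'
python3 -m inch '[[[0,0,2],[0,0,0]],[[0,0,2],[0,0,0]],[[0,0,0],[0,0,0]]]'
python3 -c "from h import *;show()"
```

```text
time_s: 4.5
tcp_pos: [0.5383, -0.0698, 0.1217]
ee_rot: [-1.649, -2.673, 0.001]
force: [-0.6, -0.5, 0.5]
finger_gap: 0.008
time_s: 4.9
tcp_pos: [0.5388, -0.0698, 0.11]
ee_rot: [1.649, 2.673, 0.001]
force: [0.9, 0.6, -0.4]
finger_gap: 0.004
time_s: 5.2
tcp_pos: [0.5383, -0.0698, 0.1053]
ee_rot: [-1.65, -2.673, 0.0]
force: [0.7, -0.6, 0.6]
finger_gap: 0.003
t 5.2 tip [ 0.5383 -0.0698  0.0913] yaw_y 26.64 z [-0.  0. -1.] F [ 0.7 -0.6  0.6] gap 0.0
near delta tool mm [-60.5 -90.7 -13.7]
far delta tool mm [-62.5  85.3 -13.7]
left delta tool mm [  1.5  -2.  -13.7]
right delta tool mm [-124.5   -3.4  -13.7]
```

```bash
for i in 1; do
python3 -m inch '[[[0,0,1.5],[0,0,0]],[[0,0,1.5],[0,0,0]]]' | grep -E "tcp|force"
python3 -m inch '[[[0,0,1.5],[0,0,0]],[[0,0,1.5],[0,0,0]]]' | grep -E "tcp|force"
python3 -m inch '[[[0,0,1.5],[0,0,0]],[[0,0,1],[0,0,0]]]' | grep -E "tcp|force"
done
```

```text
tcp_pos: [0.5385, -0.0695, 0.103]
force: [-2.0, 1.3, 10.1]
tcp_pos: [0.5385, -0.0698, 0.0995]
force: [-0.5, 0.7, 2.1]
tcp_pos: [0.5382, -0.0699, 0.0967]
force: [-0.8, -0.6, 0.4]
```

It clicked at about 10 N. Now I'll press to the stop.

```bash
python3 -m inch '[[[0,0,1],[0,0,0]],[[0,0,0],[0,0,0]]]' | grep -E "tcp|force"
python3 -m inch '[[[0,0,1],[0,0,0]],[[0,0,0],[0,0,0]]]' | grep -E "tcp|force"
```

```text
tcp_pos: [0.5382, -0.0699, 0.0963]
force: [-2.1, 0.0, 4.4]
tcp_pos: [0.5383, -0.07, 0.0962]
force: [-3.2, 1.5, 10.5]
```

```bash
python3 -m inch '[[[0,0,1.5],[0,0,0]],[[0,0,0],[0,0,0]]]' | grep -E "tcp|force"
python3 -m inch '[[[0,0,-20],[0,0,0]],[[0,0,-14],[0,0,0]],[[-40,0,0],[0,0,0]],[[-45,-2,0],[0,0,0]],[[-40,-2,0],[0,0,0]]]'  | grep -E "tcp|force"
python3 -m inch '[[[0,0,10],[0,0,0]],[[0,0,0],[0,0,0]]]' | grep -E "tcp|force"
python3 -c "from h import *;show()"
```

```text
tcp_pos: [0.5383, -0.07, 0.096]
force: [-6.9, 1.6, 22.1]
tcp_pos: [0.5918, -0.1848, 0.1279]
force: [-0.1, -0.4, -0.4]
tcp_pos: [0.5897, -0.184, 0.116]
force: [-0.3, 0.0, -0.5]
t 7.1 tip [ 0.5897 -0.184   0.102 ] yaw_y 26.52 z [-0.003  0.001 -1.   ] F [-0.3  0.  -0.5] gap 0.0
near delta tool mm [ 64.4 -85.5  -2.6]
far delta tool mm [62.8 90.5 -3.1]
left delta tool mm [126.6   3.   -2.7]
right delta tool mm [ 0.6  1.9 -3. ]
```

```bash
python3 -m inch '[[[0,1,4],[0,0,0]],[[0,0,4],[0,0,0]],[[0,0,2],[0,0,0]],[[0,0,0],[0,0,0]]]' | grep -E "tcp|force"
python3 -m inch '[[[0,0,1.5],[0,0,0]],[[0,0,1.5],[0,0,0]]]' | grep -E "tcp|force"
python3 -m inch '[[[0,0,1.5],[0,0,0]],[[0,0,1.5],[0,0,0]]]' | grep -E "tcp|force"
python3 -m inch '[[[0,0,1.5],[0,0,0]],[[0,0,1.5],[0,0,0]]]' | grep -E "tcp|force"
python3 -m inch '[[[0,0,1],[0,0,0]],[[0,0,0],[0,0,0]]]' | grep -E "tcp|force"
```

```text
tcp_pos: [0.5915, -0.1819, 0.1072]
force: [-0.2, 0.4, -0.1]
tcp_pos: [0.5921, -0.1829, 0.1048]
force: [0.8, 0.6, 1.7]
tcp_pos: [0.5918, -0.183, 0.1015]
force: [-0.2, -0.4, 0.2]
tcp_pos: [0.5919, -0.1832, 0.0987]
force: [-0.0, 0.4, 0.7]
tcp_pos: [0.5914, -0.1827, 0.0969]
force: [-0.3, -0.3, -0.3]
```

```bash
python3 -m inch '[[[0,0,1],[0,0,0]],[[0,0,0],[0,0,0]]]' | grep -E "tcp|force"
python3 -m inch '[[[0,0,1],[0,0,0]],[[0,0,0],[0,0,0]]]' | grep -E "tcp|force"
python3 -m inch '[[[0,0,1],[0,0,0]],[[0,0,0],[0,0,0]]]' | grep -E "tcp|force"
```

```text
tcp_pos: [0.5917, -0.1828, 0.0964]
force: [-0.4, 0.5, 0.7]
tcp_pos: [0.5918, -0.1829, 0.0963]
force: [-2.9, 0.6, 5.9]
tcp_pos: [0.5918, -0.1829, 0.0962]
force: [-3.6, 0.9, 11.2]
```

```bash
python3 -m inch '[[[0,0,1.5],[0,0,0]],[[0,0,0],[0,0,0]]]' | grep -E "tcp|force"
python3 -m inch '[[[0,0,-20],[0,0,0]],[[0,0,-14],[0,0,0]],[[30,-40,0],[0,0,0]],[[30,-40,0],[0,0,0]],[[3,-8,0],[0,0,0]]]'  | grep -E "tcp|force"
python3 -m inch '[[[0,0,10],[0,0,0]],[[0,0,0],[0,0,0]]]' | grep -E "tcp|force"
python3 -c "from h import *;show()"
```

```text
tcp_pos: [0.5918, -0.183, 0.096]
force: [-6.7, 2.8, 20.0]
tcp_pos: [0.4778, -0.1647, 0.1259]
force: [0.6, -0.7, -0.6]
tcp_pos: [0.4857, -0.1659, 0.1163]
force: [0.6, 0.1, 0.3]
t 9.8 tip [ 0.4857 -0.1659  0.1023] yaw_y 26.67 z [ 0. -0. -1.] F [0.6 0.1 0.3] gap 0.01
near delta tool mm [ 1.7 -0.6 -2.7]
far delta tool mm [ -0.3 175.4  -2.6]
left delta tool mm [63.7 88.2 -2.7]
right delta tool mm [-62.3  86.7  -2.6]
```

```bash
python3 -m inch '[[[1,0,4],[0,0,0]],[[0,0,4],[0,0,0]],[[0,0,2],[0,0,0]],[[0,0,0],[0,0,0]]]' | grep -E "tcp|force"
python3 -m inch '[[[0,0,1.5],[0,0,0]],[[0,0,1.5],[0,0,0]]]' | grep -E "tcp|force"
python3 -m inch '[[[0,0,1.5],[0,0,0]],[[0,0,1.5],[0,0,0]]]' | grep -E "tcp|force"
python3 -m inch '[[[0,0,1.5],[0,0,0]],[[0,0,1.5],[0,0,0]]]' | grep -E "tcp|force"
python3 -m inch '[[[0,0,2],[0,0,0]],[[0,0,0],[0,0,0]]]' | grep -E "tcp|force"
python3 -m inch '[[[0,0,1],[0,0,0]],[[0,0,0],[0,0,0]]]' | grep -E "tcp|force"
```

```text
tcp_pos: [0.4845, -0.1652, 0.1065]
force: [-0.4, -0.5, -0.6]
tcp_pos: [0.4846, -0.1653, 0.1041]
force: [-0.4, -0.3, 4.7]
tcp_pos: [0.4843, -0.1656, 0.1017]
force: [0.2, -0.5, -0.1]
tcp_pos: [0.4844, -0.165, 0.0978]
force: [0.0, 0.1, -0.6]
tcp_pos: [0.4844, -0.165, 0.0963]
force: [-1.2, 0.8, 5.0]
tcp_pos: [0.4844, -0.165, 0.0962]
force: [-4.3, 3.7, 13.4]
```

```bash
python3 -m inch '[[[0,0,1],[0,0,0]],[[0,0,0],[0,0,0]]]' | grep -E "tcp|force"
python3 -m inch '[[[0,0,-20],[0,0,0]],[[0,0,-14],[0,0,0]],[[0,42,0],[0,0,0]],[[0,47,0],[0,0,0]],[[0,47,0],[0,0,0]]]'  | grep -E "tcp|force"
python3 -m inch '[[[-1,40,0],[0,0,0]],[[0,0,10],[0,0,0]],[[0,0,0],[0,0,0]]]' | grep -E "tcp|force"
python3 -c "from h import *;show()"
```

```text
tcp_pos: [0.4845, -0.1651, 0.096]
force: [-6.6, 2.4, 21.9]
tcp_pos: [0.6074, -0.1034, 0.1285]
force: [1.5, 0.0, 0.5]
tcp_pos: [0.6414, -0.0862, 0.1161]
force: [-0.8, -0.1, -0.5]
t 12.2 tip [ 0.6413 -0.0862  0.1021] yaw_y 26.75 z [-0.004 -0.    -1.   ] F [-0.8 -0.1 -0.5] gap 0.0
near delta tool mm [   0.6 -175.4   -2.3]
far delta tool mm [-1.7  0.6 -2.9]
left delta tool mm [ 62.5 -86.6  -2.5]
right delta tool mm [-63.5 -88.2  -2.7]
```

```bash
python3 -m inch '[[[-1,0,4],[0,0,0]],[[0,0,4],[0,0,0]],[[0,0,2],[0,0,0]],[[0,0,0],[0,0,0]]]' | grep -E "tcp|force"
python3 -m inch '[[[0,0,1.5],[0,0,0]],[[0,0,1.5],[0,0,0]]]' | grep -E "tcp|force"
python3 -m inch '[[[0,0,1.5],[0,0,0]],[[0,0,1.5],[0,0,0]]]' | grep -E "tcp|force"
python3 -m inch '[[[0,0,1.5],[0,0,0]],[[0,0,1.5],[0,0,0]]]' | grep -E "tcp|force"
python3 -m inch '[[[0,0,2],[0,0,0]],[[0,0,0],[0,0,0]]]' | grep -E "tcp|force"
python3 -m inch '[[[0,0,1],[0,0,0]],[[0,0,0],[0,0,0]]]' | grep -E "tcp|force"
```

```text
tcp_pos: [0.6419, -0.0885, 0.1079]
force: [0.9, -0.9, -0.3]
tcp_pos: [0.6428, -0.0882, 0.1053]
force: [-0.5, -0.0, 1.5]
tcp_pos: [0.6433, -0.088, 0.1028]
force: [-0.1, -0.2, 1.1]
tcp_pos: [0.6433, -0.088, 0.0996]
force: [0.8, 0.5, -0.0]
tcp_pos: [0.6422, -0.0881, 0.0965]
force: [0.8, 0.2, 1.3]
tcp_pos: [0.6423, -0.0881, 0.0963]
force: [-1.5, 0.1, 4.4]
```

```bash
python3 -m inch '[[[0,0,1.5],[0,0,0]],[[0,0,1],[0,0,0]],[[0,0,0],[0,0,0]]]' | grep -E "tcp|force"
python3 -m inch '[[[0,0,-20],[0,0,0]],[[0,0,-40],[0,0,0]],[[0,0,-45],[0,0,0]],[[40,0,0],[0,0,0]],[[48,0,0],[0,0,0]]]'  | grep -E "tcp|force"
python3 -m inch '[[[48,0,0],[0,0,0]],[[48,0,0],[0,0,0]],[[48,0,0],[0,0,0]],[[40,0,0],[0,0,0]],[[0,0,0],[0,0,0]]]' | grep -E "tcp|force"
python3 - <<'E'
from h import *
for c in("top","side"):
    im=arm.camera(c);cv2.imwrite(f"pics/{c}2.png",im)
a=cv2.resize(cv2.imread("pics/side2.png")[200:310,310:450],None,fx=5,fy=5,interpolation=cv2.INTER_CUBIC)
cv2.imwrite("pics/s2c.png",a)
b=cv2.resize(cv2.imread("pics/top2.png")[150:290,260:450],None,fx=4,fy=4,interpolation=cv2.INTER_CUBIC)
cv2.imwrite("pics/t2c.png",b)
E
```

```text
tcp_pos: [0.6424, -0.0882, 0.096]
force: [-6.3, 1.7, 16.9]
tcp_pos: [0.6037, -0.0112, 0.2]
force: [-0.4, 1.8, -0.2]
tcp_pos: [0.5172, 0.1617, 0.1977]
force: [0.7, -0.2, 0.3]
```

View pics/s2c.png

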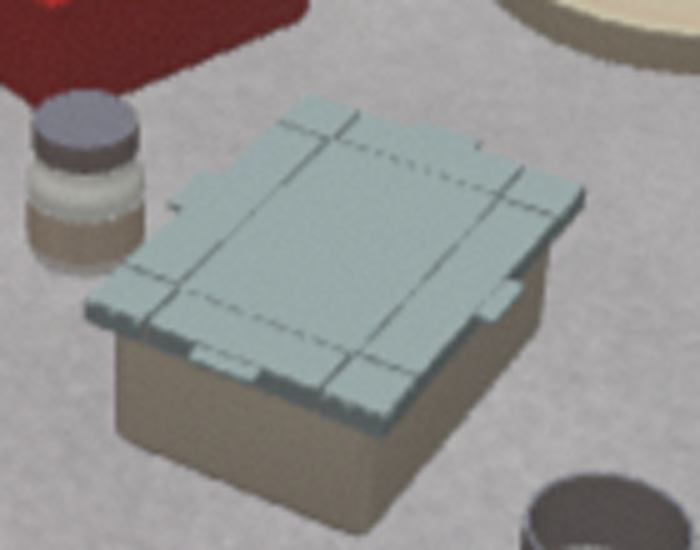

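View pics/t2c.png

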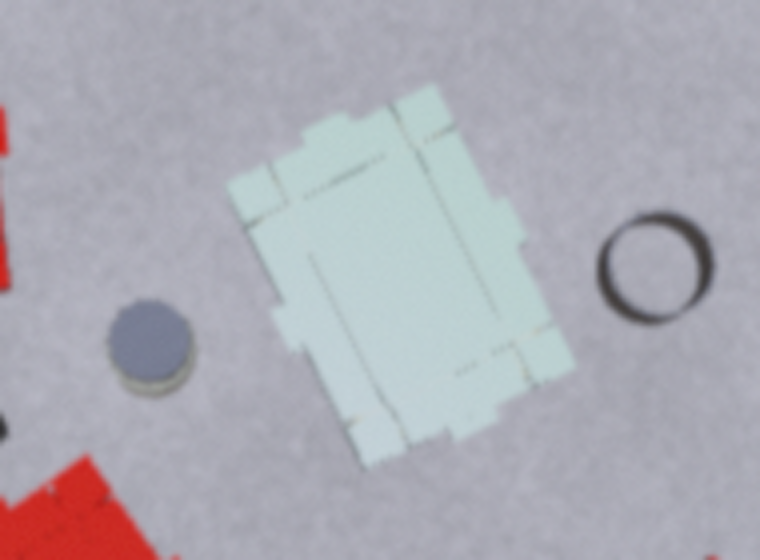

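In both crops all four sections are flush with the lid and evenly shaded. The box, jar (150,345) and cutter (655,268) are at the same pixels as before. The fingers are clear, so I'll open them and hand in.

```bash
python3 -m inch '[[[0,0,-10],[0,0,0]],[[0,0,0],[0,0,0]],[[0,0,0],[0,0,0]],[[0,0,0],[0,0,0]]]' 30
python3 -c "from station import arm;print(arm.sign_off())"
```

```text
time_s: 15.4
tcp_pos: [0.5209, 0.1542, 0.2086]
ee_rot: [1.652, 2.672, 0.0]
force: [0.3, -0.1, -0.1]
finger_gap: 0.258
the job is handed in; nothing more can be done
None
```

All four rim sections of the pale food box are pressed shut, and I handed the job in at 15.4 s of the 42 s allowed. I pressed them with the closed fingertips in the order left, right, near, far. Each ended on a hard stop with the fingertips about 82 mm above the table, under a final press of 17–22 N.

- **Last pictures (side and top):** All four sections are flush with the lid. The box, jar and cutter show no visible shift. I did not check the mug, bowl, small box and brush again; the arm only pressed on the lid.
- **Arm at hand-in:** It was clear of everything, with the force reading near zero.
- **Disagreement:** The wrist camera put the box about 6 mm farther along its x than the top camera did. I used a value in between (about 4 mm), and all four presses still landed on their sections.
- **Click seen only on two:** I caught a clear force peak only on the left (about 10 N) and near (about 5 N) sections. Right and far rose no higher than about 2 N in the readings before the stop, so for those two I rely on the stop and the pictures.

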